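Sweep the loose caps into the discard tray

ROBOT

A 6-joint arm with a two-finger parallel gripper is mounted at the origin on the work surface. World frame = base frame: x ahead of the robot, y to its left, z up, the work surface at z = 0. Lengths are in m, angles in rad, forces in N, time in s.
With the tool pointing down it reaches from about 0.35 to 0.975 m from the base axis. Payload 4.9 kg.
Tool frame: the origin (TCP) lies at the very end of the fingers, on their centre line; the grasp point (between the pads) lies 19 mm behind it; z points along the fingers, y is the line along which they close (so a half turn about z gives the same grasp; the last joint's range is limited). The gripper opens to 85 mm and grips with 20 to 120 N. Pads are 22 mm wide; open, the fingers measure 114 mm over their backs; the gripper's body (76 mm by 85 mm) begins 54 mm behind the grasp point. The pads swing forward as they close: fully open they stand 13 mm farther back than shut.
Start: joints at [-1.4, 0.053, 1.613, -0, 1.476, -0.119], TCP at [0.179, -0.599, 0.231] pointing down, gripper open.
Joint ranges: [-3.01, 3.01], [-1.01, 2.22], [0.06, 2.58], [-1.02, 4.17], [0.09, 2.62], [-3.14, 3.14]. Speed limits (rad/s): [2.57, 2.57, 3.14, 3.14, 3.14, 3.14].

INTERFACE

Orientations are given as a rotation vector (axis times angle).
In Python, from station import ctrl gives the robot as it stands.
- The arm moves only by the shell command python3 -m crank 'ROWS' [OPENING] [FORCE]. ROWS is text: rows parted by semicolons, each of 4 numbers parted by spaces: the shift along the world's x, y, z in units of 0.5 m (1.0 is 0.5 m), then the turn about the world's z in units of 90 degrees (1.0 is 90 degrees). In form: x y z turn; .... A call has exactly 5 rows; each row shifts and turns the commanded pose from where the row before left it; what a row does not reach is not made up. A row lasts 1/12 s, in which the tool goes at most 41.7 mm and 7.16 degrees, less where a joint would pass 70% of its speed; a pose out of reach is approached as far as the arm can. A call with a number of a shift or a turn outside -1 to 1 is refused whole. A call with a gripper value outside its range is refused whole. OPENING is the opening in per cent of the stroke, from 0 (shut) to 100 (fully open), set as the call begins (- or left out, the last holds). The fingers move at their own pace and stop on an object; FORCE is the grip in N (left out, the last holds). Time passes only in rows, so rows that do not move let the fingers close, or fill a call up. It gives the time, the measured TCP pose, the force, the opening and the grip force at its end, in the units of the state.
- ctrl.get_obs(): the state, without advancing time (a new reading comes with each control period).
- ctrl.get_image(name): name is "side" or "top" or "wrist"; returns (picture, depth): 420x560x3 uint8, red, green, blue; 420x560 float32, m along the optical axis (not along the pixel's ray), 0 where there is no reading.
- ctrl.get_calibration(name): a dict with "fx", "fy", "cx", "cy" (pixels), "k1" (the pictures are not rectified: a ray, as slopes to the right and down, at radius r is drawn at 1 + k1 r^2 times it, then the intrinsics apply), "extrinsics" (4x4, takes a point from world to camera coordinates). Camera axes: x right, y down, z forward; pixel columns grow to the right and rows downward; lengths in m; the calibration is good to about 2 mm. A picture is of the moment at which its call begins: read the wrist's pose just before it. get_calibration takes no time and is no camera call; for the wrist camera it gives the pose at the moment of the call.
- ctrl.finish_job(): hands the job in; it is judged then, once.
The state is a dict: "t": time; "q": joint angles; "dq": joint speeds; "effort": joint torques, N m; "tool_pos": TCP position; "tool_rot": TCP orientation; "contact_force": force on the tool from outside, world axes, zero at the start; "wrist_torque": the same for the moment, N m; "opening": finger opening in m; "grip_force": force on a finger pad.
Only numpy, scipy, OpenCV 4.12 (cv2) and the standard library are available. Lean on these libraries where they do the work, as an engineer would, in place of code of your own. Each camera call takes 0.05 s, during which the arm holds its last target. There are 200 camera calls.

TASK

Clear the loose caps off the laboratory bench: with the fingertips, sweep the three purple screw caps along the bench top into the blue discard tray through its open side, so that each lies wholly inside. Do not pick any cap up, leave the red-capped vial standing where it is among them, and do not disturb the white rack, the cream strip of holes or the wash bottle around them.

Things in the scene. Friction and masses are not known exactly. Their poses are not given: they have to be found in the camera images.
- tray: blue discard tray fixed to the bench, 240 mm wide (x), 135 mm deep (y), walls 30 mm high and 5 mm thick on three sides; open on top and along one long side. Floor level with the bench, no lip. Origin on the bench at the middle of the open edge; +y points straight into the tray, x along the edge. Clear inside: x -115 to 115 mm, y 0 to 130 mm
- cap_a: loose purple screw cap, a solid disc 28 mm across and 15 mm high, about 12 g, lying flat on the bench in front of the tray's open side; it slides when pushed. Origin at its centre, 7.5 mm above the bench. Caps and vial lie at least 45 mm apart in the tray's x, so a cap pushed along the tray's +y passes clear
- cap_b: loose purple screw cap, a solid disc 28 mm across and 15 mm high, about 12 g, lying flat on the bench in front of the tray's open side; it slides when pushed. Origin at its centre, 7.5 mm above the bench. Caps and vial lie at least 45 mm apart in the tray's x, so a cap pushed along the tray's +y passes clear
- cap_c: loose purple screw cap, a solid disc 28 mm across and 15 mm high, about 12 g, lying flat on the bench in front of the tray's open side; it slides when pushed. Origin at its centre, 7.5 mm above the bench. Caps and vial lie at least 45 mm apart in the tray's x, so a cap pushed along the tray's +y passes clear
- vial: small sample vial standing upright among the caps, white body with a red cap, 22 mm across and 45 mm high, 35 g, to be left where it is. Origin at the centre of its underside, z up
- white_rack: low white rack with rows of holes, 90 x 170 mm, 32 mm high, on the bench to the right. Origin under its centre
- wash_bottle: wash bottle with a red top and a thin spout, 72 mm across, 195 mm high, at the left of the bench. Origin under its centre
- tube_strip: cream strip with a row of holes, 26 x 200 mm, 30 mm high, lying beyond the tray. Origin under its centre

How it is judged:
By the outcome, as a careful person would: the job done as asked, in the order asked, and still so for the second after the job is handed in, with the robot touching nothing.
It also fails if it takes over 45 s, if anything falls off the work surface, if the arm or the gripper's body presses on something with over 40 N, if the wrist force passes 120 N, or if a joint passes its speed limit or range.

## Working session

There is one attempt and no reset: what is moved stays moved. The work goes in short steps, Python scripts to look and compute and a shell command to move; the robot and the scene stay as the last step left them, time stands still between calls to the robot, and variables do not carry over. Pictures are saved under pics/ and viewed, at most 10 in all, crops included, and the job is handed in when it is done.

```bash
mkdir -p pics; ls
python3 - <<'E'
from station import ctrl
import cv2
for n in("top","side"):
    im,d=ctrl.get_image(n); cv2.imwrite(f"pics/{n}0.png",im[:,:,::-1]); 
print(ctrl.get_calibration("top")); print(ctrl.get_obs())
E
```

```text
pics
{'fx': 387.2479545641924, 'fy': 387.2479545641924, 'cx': 284.2457523772021, 'cy': 205.92857460007835, 'k1': -0.055577492824695075, 'extrinsics': array([[-1.04092991e-03, -9.99999239e-01, -6.62358250e-04,
         7.41320929e-02],
       [-9.85506929e-01,  1.13820123e-03, -1.69631359e-01,
         6.14245028e-01],
       [ 1.69631984e-01,  4.76184290e-04, -9.85507363e-01,
         8.16135376e-01],
       [ 0.00000000e+00,  0.00000000e+00,  0.00000000e+00,
         1.00000000e+00]])}
{'t': 0.1, 'q': array([-1.40000471e+00,  5.32808294e-02,  1.61417790e+00, -4.88268748e-06,
        1.47601828e+00, -1.19040857e-01]), 'dq': array([-0.00018624, -0.00146151, -0.0034182 ,  0.00029467,  0.0004216 ,
        0.00179835]), 'effort': array([ 1.19105338e-03, -3.94900954e+01, -3.71360600e+01,  1.51418899e-06,
        3.93377995e-03, -2.95636262e-07]), 'tool_pos': array([ 0.17849554, -0.59836658,  0.23017951]), 'tool_rot': array([-3.10679853e+00, -4.53404682e-01,  8.41626147e-05]), 'contact_force': array([ 0.14548358,  0.53869039, -0.23930582]), 'wrist_torque': array([-0.00898912,  0.03727865, -0.01847876]), 'grip_force': 0.0, 'opening': 0.08541506889249458}
```

View pics/top0.png

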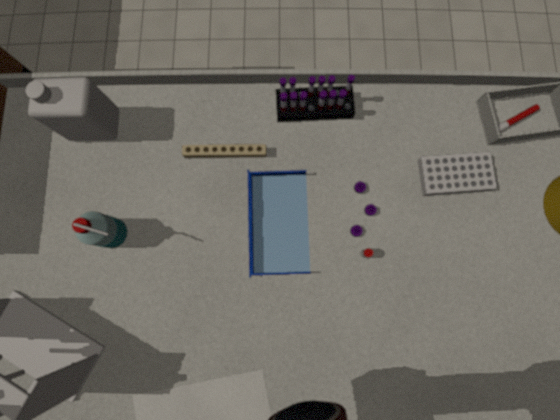

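The top view shows the tray at columns 248–308 and rows 172–275, opening to the right (world −y). The caps are near (360,187), (370,210) and (356,231), with the vial at (368,253).

```bash
cat > h.py <<'E'
from station import ctrl
import cv2, numpy as np
def world(n,px,z):
    c=ctrl.get_calibration(n); K=np.array([[c["fx"],0,c["cx"]],[0,c["fy"],c["cy"]],[0,0,1]])
    u=cv2.undistortPoints(np.array(px,float).reshape(-1,1,2),K,np.array([c["k1"],0,0,0,0]))[:,0]
    R=c["extrinsics"][:3,:3];t=c["extrinsics"][:3,3];o=-R.T@t
    d=np.c_[u,np.ones(len(u))]@R
    return o+d*((z-o[2])/d[:,2])[:,None]
def blobs(im,lo,hi,roi,amin=15):
    h=cv2.cvtColor(im,cv2.COLOR_RGB2HSV); m=cv2.inRange(h,lo,hi)
    k=np.zeros_like(m); x0,x1,y0,y1=roi; k[y0:y1,x0:x1]=255; m&=k
    n,_,s,c=cv2.connectedComponentsWithStats(m)
    return [(c[i],s[i]) for i in range(1,n) if s[i,4]>=amin],m
E
cat > look.py <<'E'
from h import *
import sys
im,d=ctrl.get_image("top"); roi=(240,400,165,290)
for nm,lo,hi,z in(("cap",(125,80,20),(165,255,255),.015),("vial",(0,120,60),(8,255,255),.045)):
    for c,s in blobs(im,lo,hi,roi)[0]: print(nm,c.round(1),s[2:],world("top",[c],z)[0].round(4))
if len(sys.argv)>1: cv2.imwrite(sys.argv[1],im[:,:,::-1])
E
python3 look.py
python3 - <<'E'
from h import *
im=cv2.cvtColor(cv2.imread("pics/top0.png"),cv2.COLOR_BGR2RGB)
b,m=blobs(im,(95,60,90),(120,255,255),(240,330,160,290),300)
r=cv2.minAreaRect(cv2.findNonZero(m));p=cv2.boxPoints(r);print(p,world("top",p,0.0).round(3))
cv2.imwrite("pics/c.png",cv2.resize(im[150:300,230:400,::-1],None,fx=4,fy=4,interpolation=cv2.INTER_NEAREST))
E
```

```text
cap [360.  186.8] [11 11 94] [ 0.6666 -0.1058  0.015 ]
cap [370.3 209.6] [11 10 90] [ 0.6118 -0.1282  0.015 ]
cap [356.2 230.4] [11 11 95] [ 0.5629 -0.0934  0.015 ]
vial [368.  252.5] [ 9  8 56] [ 0.5102 -0.1128  0.045 ]
[[246.41559 170.03864]
 [307.4768  168.54935]
 [310.06183 274.53506]
 [249.00061 276.02435]] [[0.712 0.165 0.   ]
 [0.715 0.017 0.   ]
 [0.462 0.014 0.   ]
 [0.459 0.155 0.   ]]
```

View pics/c.png

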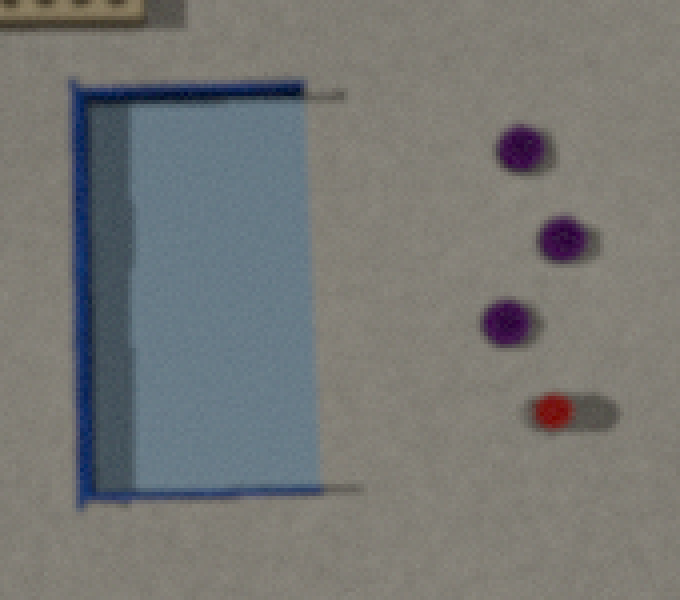

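The crop shows the open edge of the tray running from about (306,175) to (310,272), a tilt of roughly 2.5°. The caps and vial are about 50 mm apart in x. I'll turn the closing line square to the sweep, open the fingers about 20 % so a cap nests between them, and push along (−0.04, 1).

```bash
for i in 1 2 3 4; do :; done
python3 -m crank '.049 .044 0 .042;.049 .044 0 .042;.049 .044 0 .042;.049 .044 0 .042;.049 .044 0 .042' 20 20
python3 -m crank '.049 .044 0 .042;.049 .044 0 .042;.049 .044 0 .042;.049 .044 0 .042;.049 .044 0 .042'
python3 -m crank '.049 .044 0 .042;.049 .044 0 .042;.049 .044 0 .042;.049 .044 0 .042;.049 .044 0 .042'
python3 -m crank '.049 .044 0 .042;.049 .044 0 .042;.049 .044 0 .042;.049 .044 0 .042;.049 .044 0 .042'
python3 -m crank '0 0 0 0;0 0 0 0;0 0 0 0;0 0 0 0;0 0 0 0'
python3 - <<'E'
from h import *
o=ctrl.get_obs(); print(o["tool_pos"],o["tool_rot"],np.degrees(2*np.arctan2(o["tool_rot"][1],o["tool_rot"][0])))
print(world("top",[[306,175],[310.5,272.5],[252,174],[254,272]],0).round(4))
E
```

```text
t: 0.57
tool_pos: [0.3019, -0.4876, 0.2309]
tool_rot: [-2.99, -0.962, 0.0]
contact_force: [0.0, -1.3, -0.4]
opening: 0.0256
grip_force: 0.0
t: 0.98
tool_pos: [0.4245, -0.3775, 0.231]
tool_rot: [-2.791, -1.44, 0.0]
contact_force: [1.2, -0.4, 0.6]
opening: 0.0168
grip_force: 0.0
t: 1.4
tool_pos: [0.547, -0.2675, 0.231]
tool_rot: [-2.517, -1.879, 0.0]
contact_force: [0.8, -0.0, -0.6]
opening: 0.017
grip_force: 0.0
t: 1.82
tool_pos: [0.6694, -0.1575, 0.2307]
tool_rot: [-2.174, -2.267, 0.001]
contact_force: [-0.4, -0.3, -0.1]
opening: 0.0169
grip_force: 0.0
t: 2.23
tool_pos: [0.6678, -0.16, 0.2314]
tool_rot: [-2.18, -2.262, 0.0]
contact_force: [0.9, 1.1, 0.1]
opening: 0.017
grip_force: 0.0
[ 0.66783898 -0.15996113  0.23135668] [-2.18029647e+00 -2.26177143e+00  3.84948605e-04] -267.8984347373363
[[0.6991 0.0209 0.    ]
 [0.4668 0.0128 0.    ]
 [0.7018 0.1513 0.    ]
 [0.4681 0.1437 0.    ]]
```

```bash
python3 -m crank '0 0 -.08 0;0 0 -.08 0;0 0 -.08 0;0 0 -.08 0;0 0 -.07 0' | head -2
python3 -m crank '-.002 0 -.03 0;0 0 -.026 0;0 0 0 0;0 0 0 0;0 0 0 0'
python3 - <<'E'
from h import *
im,d=ctrl.get_image("wrist"); cv2.imwrite("pics/w.png",im[:,:,::-1])
im,d=ctrl.get_image("side"); cv2.imwrite("pics/s.png",im[:,:,::-1])
E
```

```text
t: 2.65
tool_pos: [0.6671, -0.1596, 0.0339]
t: 3.07
tool_pos: [0.6698, -0.1598, 0.0116]
tool_rot: [2.175, 2.26, 0.003]
contact_force: [0.3, -1.2, 0.7]
opening: 0.0166
grip_force: 0.0
```

View pics/w.png

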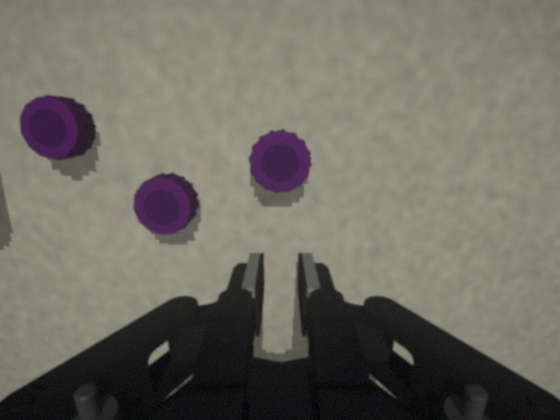

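View pics/s.png

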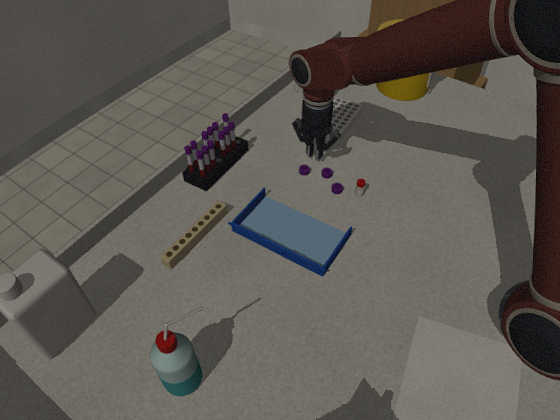

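The wrist view shows the cap at (280,160), centred ahead of the finger gap at about (281,260), with both neighbours well to the left. The side view confirms the gripper is behind the caps.

```bash
python3 -m crank '-.003 0 -.008 0;0 0 0 0;0 0 0 0;0 0 0 0;0 0 0 0'
python3 -c "
from station import ctrl
o=ctrl.get_obs();print(o['tool_pos'],o['contact_force'])"
```

```text
t: 3.58
tool_pos: [0.6661, -0.1589, 0.0043]
tool_rot: [2.178, 2.264, -0.0]
contact_force: [0.7, -0.5, 0.2]
opening: 0.0175
grip_force: 0.0
[ 0.66608605 -0.15890339  0.00432294] [ 0.71067616 -0.54307052  0.2443354 ]
```

```bash
python3 -m crank '-.0007 .02 0 0;-.0007 .02 0 0;-.0007 .02 0 0;-.0007 .02 0 0;-.0007 .02 0 0'|sed -n '1,4p'
python3 -m crank '-.0007 .02 0 0;-.0007 .02 0 0;-.0007 .02 0 0;-.0007 .02 0 0;-.0007 .02 0 0'|sed -n '1,4p'
python3 -m crank '-.0007 .02 0 0;-.0007 .02 0 0;-.0007 .02 0 0;-.0007 .02 0 0;-.0007 .02 0 0'|sed -n '1,4p'
python3 -m crank '-.0007 .02 0 0;-.0007 .02 0 0;-.0007 .02 0 0;-.0007 .02 0 0;-.0007 .02 0 0'|sed -n '1,4p'
python3 -m crank '-.0007 .015 0 0;0 .01 0 0;0 .007 0 0;0 .004 0 0;0 0 0 0'|sed -n '1,4p'
python3 - <<'E'
from h import *
im,d=ctrl.get_image("wrist"); cv2.imwrite("pics/w2.png",im[:,:,::-1])
E
```

```text
t: 4.0
tool_pos: [0.6642, -0.1073, 0.0042]
tool_rot: [-2.177, -2.264, 0.0]
contact_force: [-0.0, 0.0, 0.1]
t: 4.42
tool_pos: [0.6625, -0.0579, 0.0043]
tool_rot: [-2.178, -2.264, 0.0]
contact_force: [0.1, -0.0, -0.1]
t: 4.83
tool_pos: [0.6608, -0.008, 0.0043]
tool_rot: [-2.178, -2.264, -0.0]
contact_force: [-0.0, 0.1, 0.3]
t: 5.25
tool_pos: [0.6591, 0.0421, 0.0043]
tool_rot: [2.178, 2.264, 0.0]
contact_force: [0.5, -0.9, -0.6]
t: 5.67
tool_pos: [0.6588, 0.0593, 0.0043]
tool_rot: [-2.178, -2.264, 0.0]
contact_force: [-0.3, -0.5, 0.6]
```

View pics/w2.png

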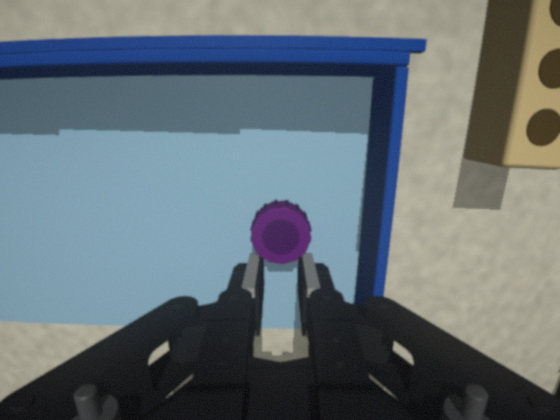

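The cap sits in the finger cleft at (281,232), well inside the tray. Next is cap b.

```bash
python3 -m crank '0 -.03 0 0;0 0 .08 0;0 0 .08 0;-.015 -.074 0 0;-.015 -.074 0 0'|sed -n '1,4p'
python3 -m crank '-.015 -.074 0 0;-.015 -.074 0 0;-.015 -.074 0 0;-.015 -.074 0 0;0 0 0 0'|sed -n '1,4p'
python3 -m crank '0 0 -.08 0;0 0 -.06 0;0 0 -.02 0;0 0 0 0;0 0 0 0'|sed -n '1,4p'
python3 look.py
```

```text
t: 6.13
tool_pos: [0.6466, -0.0313, 0.0892]
tool_rot: [2.17, 2.261, 0.007]
contact_force: [0.3, -0.0, -1.1]
t: 6.55
tool_pos: [0.6121, -0.1854, 0.0847]
tool_rot: [2.185, 2.254, -0.004]
contact_force: [0.3, -0.0, -0.2]
t: 6.97
tool_pos: [0.6137, -0.1785, 0.0044]
tool_rot: [-2.179, -2.263, 0.0]
contact_force: [0.4, -0.0, 0.6]
cap [281.7 190.6] [11 11 93] [0.6574 0.0794 0.015 ]
cap [370.2 209.6] [11 10 90] [ 0.6117 -0.128   0.015 ]
cap [356.3 230.5] [11 10 92] [ 0.5627 -0.0936  0.015 ]
vial [394.7 234.5] [ 14  30 177] [ 0.5503 -0.1745  0.045 ]
vial [367.9 252.5] [ 9  8 57] [ 0.5103 -0.1125  0.045 ]
vial [396.2 276.8] [  9  30 130] [ 0.4567 -0.1734  0.045 ]
```

Cap a is at y 0.079, inside the tray, and the vial hasn't moved. The extra red blobs are the arm. Pushing b, then moving behind c.

```bash
python3 -m crank '-.0008 .022 0 0;-.0008 .022 0 0;-.0008 .022 0 0;-.0008 .022 0 0;-.0008 .022 0 0'|sed -n '1,4p'
python3 -m crank '-.0008 .022 0 0;-.0008 .022 0 0;-.0008 .022 0 0;-.0008 .022 0 0;-.0008 .022 0 0'|sed -n '1,4p'
python3 -m crank '-.0008 .022 0 0;-.0008 .022 0 0;-.0008 .022 0 0;-.0008 .022 0 0;-.0008 .022 0 0'|sed -n '1,4p'
python3 -m crank '-.0008 .022 0 0;-.0008 .022 0 0;-.0008 .022 0 0;-.0008 .022 0 0;-.0008 .022 0 0'|sed -n '1,4p'
python3 -m crank '-.0007 .015 0 0;0 .01 0 0;0 .006 0 0;0 .002 0 0;0 0 0 0'|sed -n '1,4p'
python3 -m crank '0 -.03 0 0;0 0 .08 0;0 0 .08 0;-.016 -.074 0 0;-.016 -.074 0 0'|sed -n '1,4p'
python3 -m crank '-.016 -.074 0 0;-.016 -.074 0 0;-.016 -.074 0 0;0 0 0 0;0 0 0 0'|sed -n '1,4p'
python3 look.py
```

```text
t: 7.43
tool_pos: [0.6117, -0.1212, 0.0045]
tool_rot: [2.177, 2.265, 0.0]
contact_force: [0.6, -0.3, 0.2]
t: 7.85
tool_pos: [0.6097, -0.0668, 0.0043]
tool_rot: [2.178, 2.264, -0.0]
contact_force: [-0.2, -0.2, 0.4]
t: 8.27
tool_pos: [0.6077, -0.0118, 0.0043]
tool_rot: [-2.178, -2.264, 0.0]
contact_force: [-0.3, -0.1, -0.4]
t: 8.68
tool_pos: [0.6057, 0.0432, 0.0043]
tool_rot: [-2.178, -2.264, 0.0]
contact_force: [0.3, -0.2, 0.2]
t: 9.1
tool_pos: [0.6054, 0.0586, 0.0043]
tool_rot: [2.178, 2.264, -0.0]
contact_force: [-0.0, 1.0, -0.4]
t: 9.52
tool_pos: [0.5922, -0.0318, 0.0888]
tool_rot: [2.17, 2.262, 0.007]
contact_force: [-0.2, -0.1, -0.2]
t: 9.93
tool_pos: [0.5647, -0.1443, 0.0844]
tool_rot: [2.184, 2.258, -0.0]
contact_force: [-0.5, 1.2, -0.5]
cap [281.6 190.5] [10 10 89] [0.6576 0.0798 0.015 ]
cap [282.  212.9] [11 11 97] [0.6043 0.0788 0.015 ]
cap [356.2 230.5] [11 10 93] [ 0.5628 -0.0935  0.015 ]
vial [391.9 265.4] [ 24  71 695] [ 0.4816 -0.165   0.045 ]
vial [367.9 252.6] [ 9  8 58] [ 0.5101 -0.1126  0.045 ]
```

The vial is 54 mm to the side of this lane. Before descending I'll check how far the finger linkage bulges below vial height, using the wrist depth.

Run:
```python
from h import *
o=ctrl.get_obs(); im,d=ctrl.get_image("wrist"); c=ctrl.get_calibration("wrist")
v,u=np.mgrid[240:420:3,0:560:3]; z=d[240:420:3,0:560:3]; k=(z>0)
K=np.array([[c["fx"],0,c["cx"]],[0,c["fy"],c["cy"]],[0,0,1]])
n=cv2.undistortPoints(np.c_[u[k],v[k]].astype(float).reshape(-1,1,2),K,np.array([c["k1"],0,0,0,0]))[:,0]
P=np.c_[n,np.ones(len(n))]*z[k][:,None]; E=c["extrinsics"]; W=(P-E[:3,3])@E[:3,:3]
R=cv2.Rodrigues(o["tool_rot"])[0]; T=(W-o["tool_pos"])@R
for a in range(-20,120,10):
    m=(-T[:,2]>=a)&(-T[:,2]<a+10)&(W[:,2]>.05)
    if m.any(): print(a,T[m,1].min().round(3),T[m,1].max().round(3),m.sum())
```

```text
0 -0.063 0.065 5494
```

The depth on the gripper itself is too close to trust. Known geometry puts the half-width at about 23 mm below the knuckles, which sit above the 45 mm vial. I'll descend slightly biased away from the vial, check it, then sweep.

```bash
python3 -m crank '.003 0 -.06 0;0 0 -.06 0;0 0 -.035 0;0 0 0 0;0 0 0 0'|sed -n '1,4p'
python3 look.py|tail -3
python3 - <<'E'
from h import *
im,d=ctrl.get_image("side"); cv2.imwrite("pics/s2.png",cv2.resize(im[90:230,250:430,::-1],None,fx=4,fy=4))
E
```

```text
t: 10.45
tool_pos: [0.5661, -0.14, 0.0057]
tool_rot: [-2.175, -2.264, 0.002]
contact_force: [0.5, -0.4, 0.3]
cap [356.2 230.5] [11 10 93] [ 0.5628 -0.0935  0.015 ]
vial [386.4 245.3] [  36  112 1421] [ 0.526  -0.1547  0.045 ]
vial [394.4 254.2] [ 12  20 176] [ 0.5062 -0.1717  0.045 ]
```

View pics/s2.png

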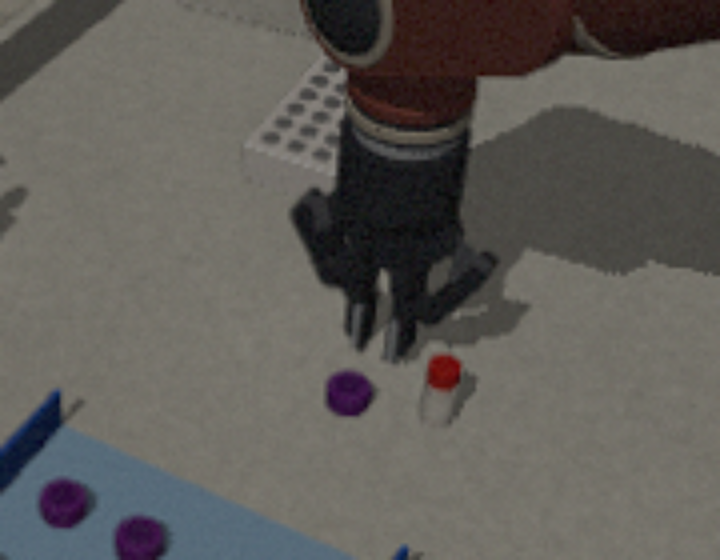

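The side crop shows the fingers behind the last cap at (348,393). The right knuckle sweeps up and outward, about 50 mm high where it comes over the vial's edge at (443,370). I'll raise 4 mm, shift 2 mm away from the vial, and sweep without drifting toward it.

```bash
python3 -m crank '.004 0 .008 0;0 .012 0 0;0 .012 0 0;0 .012 0 0;0 .012 0 0'
python3 -m crank '0 .015 0 0;0 .015 0 0;0 .015 0 0;0 .015 0 0;0 .015 0 0'
python3 look.py pics/t3.png
```

```text
t: 10.97
tool_pos: [0.569, -0.1167, 0.0112]
tool_rot: [2.178, 2.264, 0.001]
contact_force: [-0.2, 0.1, 0.6]
opening: 0.0167
grip_force: 0.1
t: 11.38
tool_pos: [0.5688, -0.079, 0.0107]
tool_rot: [-2.178, -2.264, 0.0]
contact_force: [0.3, 0.4, 0.2]
opening: 0.017
grip_force: 0.0
cap [281.7 190.7] [11 11 93] [0.6573 0.0795 0.015 ]
cap [281.8 213. ] [11 11 95] [0.604  0.0792 0.015 ]
vial [357.9 253.9] [  70  112 2412] [ 0.5073 -0.09    0.045 ]
vial [382.4 207.6] [  38   51 1366] [ 0.6116 -0.1493  0.045 ]
```

View pics/t3.png

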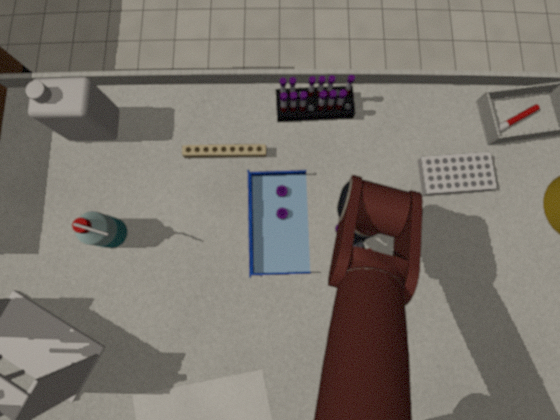

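The top view shows two caps in the tray at (282,191) and (282,213); the arm hides the third cap and the vial. I'm past the vial, so I'll lower back down, finish the sweep, and retract straight up from inside the tray.

```bash
python3 -m crank '0 .015 0 0;0 .015 0 0;0 .015 0 0;0 0 -.01 0;0 .015 0 0'|sed -n '1,4p'
python3 - <<'E'
from h import *
im,d=ctrl.get_image("wrist"); cv2.imwrite("pics/w3.png",im[:,:,::-1])
E
```

```text
t: 11.85
tool_pos: [0.5684, -0.05, 0.005]
tool_rot: [-2.178, -2.263, 0.002]
contact_force: [-0.2, 1.2, 1.0]
```

View pics/w3.png

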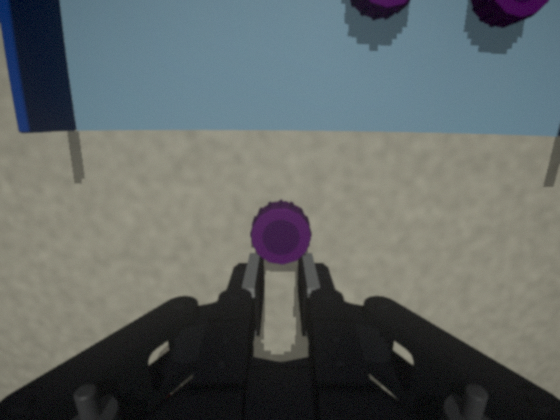

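The cap is nested at (281,232), heading for the tray floor left of the other two. I'll drift slightly −x to stay clear of cap b.

```bash
python3 -m crank '-.002 .02 0 0;-.002 .02 0 0;-.002 .02 0 0;-.002 .02 0 0;-.002 .02 0 0'|sed -n '1,4p'
python3 -m crank '-.002 .02 0 0;-.002 .02 0 0;-.002 .02 0 0;-.002 .015 0 0;-.002 .01 0 0'|sed -n '1,4p'
python3 -m crank '-.001 .006 0 0;0 0 0 0;0 -.02 0 0;0 -.01 .04 0;0 0 .08 0'|sed -n '1,4p'
python3 -m crank '0 0 .08 0;0 0 .08 0;0 -.08 .04 0;0 -.08 0 0;0 -.08 0 0'|sed -n '1,4p'
python3 -m crank '0 -.08 0 0;0 -.08 0 0;0 -.08 0 0;0 -.08 0 0;0 0 0 0'|sed -n '1,4p'
python3 -m crank '-.02 -.08 0 0;-.02 -.08 0 0;-.02 -.08 0 0;0 0 0 0;0 0 0 0'|sed -n '1,4p'
python3 look.py pics/t4.png
```

```text
t: 12.32
tool_pos: [0.5637, 0.0013, 0.0059]
tool_rot: [2.178, 2.264, 0.0]
contact_force: [-0.6, 0.5, 0.5]
t: 12.73
tool_pos: [0.5588, 0.0437, 0.0058]
tool_rot: [-2.177, -2.265, -0.0]
contact_force: [1.0, 0.8, -0.0]
t: 13.15
tool_pos: [0.5537, 0.0291, 0.0607]
tool_rot: [-2.174, -2.256, 0.013]
contact_force: [0.6, -0.3, -0.2]
t: 13.57
tool_pos: [0.5597, -0.0891, 0.1678]
tool_rot: [2.173, 2.261, 0.004]
contact_force: [0.8, 0.8, -0.9]
t: 13.98
tool_pos: [0.5573, -0.2544, 0.1648]
tool_rot: [2.185, 2.254, -0.004]
contact_force: [-0.5, -0.1, -0.3]
t: 14.4
tool_pos: [0.5271, -0.3691, 0.1642]
tool_rot: [-2.183, -2.259, -0.0]
contact_force: [-0.5, 0.8, 0.4]
cap [281.6 190.8] [11 11 94] [0.6571 0.0797 0.015 ]
cap [282.  212.9] [11 11 96] [0.6042 0.0787 0.015 ]
cap [287.2 233. ] [ 11  11 100] [0.5572 0.0667 0.015 ]
vial [368.1 252.6] [ 9  8 57] [ 0.51  -0.113  0.045]
```

View pics/t4.png

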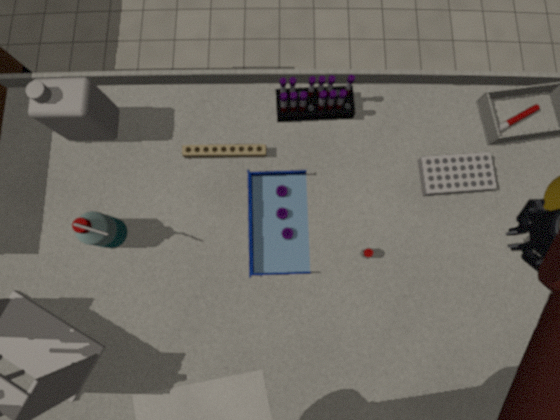

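All three caps lie inside the tray at (282,191), (282,213) and (287,233). The vial is still at (368,253), and the rack, strip and bottle are unmoved.

```bash
python3 -c "
from station import ctrl
print(ctrl.finish_job())"
```

```text
the job is handed in; nothing more can be done
None
```

I swept all three purple caps into the tray, where the final picture shows them wholly inside with the vial, rack, strip and wash bottle unmoved, and handed the job in at about 14.5 s.

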